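# Feed the sample racks to the stop and close the retainer

### The job

Push the row of four sample racks along the loading rail as one touching row, pushing only on the rearmost rack, until the front rack is fully home against the end stop at the rail's left end. Then swing the retaining arm fully across the rail behind the last rack, so that the row cannot slide back, and take the hand away. Do not lift or tip any rack, and leave the other things on the bench where they are.

Things in the scene. Friction and masses are not known exactly. Their poses are not given: they have to be found in the camera images.
- rail: Loading rail, fixed: aluminium base plate 94 x 280 x 6 mm with a guide bar 14 mm wide along its middle, its top 16 mm above the bench. Origin: centre of the plate's underside, on the bench. +y runs along the bar to the end stop (robot's left), +x away from the robot; the -y end is open. End stop: block 84 mm wide, its top 40 mm above the bench; a small black sensor block beside it on the +x side.
- stop_face (a point): Middle of the end stop's contact face (two rubber buffers): rail y = 112 mm, 24 mm above the bench. The front rack is home when its front face touches it, its origin then at rail y = 100 mm, the others at 76, 52 and 28 mm and the row's rear face at 16 mm.
- rack_1: Front rack, nearest the end stop. Grey plastic block 80 mm across the rail (x), 24 mm along it (y), 36 mm high, slotted underneath to straddle the guide bar with 1.5 mm play each side; four small vials stand in it, their caps 54 mm above its underside. About 0.12 kg, slides along the bar. Origin: centre of its underside, 6 mm above the bench. Axes as the rail's.
- rack_2: Second rack, the same kind, touching rack_1. At the start the four racks touch and stand 45 to 85 mm short of home.
- rack_3: Third rack, the same kind, touching rack_2.
- rack_4: Rearmost rack, same kind, touching rack_3, the only one to push on: its free rear face looks to the rail's -y, 12 mm behind its origin, its top edge 42 mm above the bench. Nothing stands on the rail behind it.
- retainer (a joint): Hinge of the retaining arm, upright axis, rad, anticlockwise from above. Arm: dark steel bar 8 mm thick, 96 mm long, 17 to 29 mm above the bench, on the robot's side of the rail. 0: alongside the rail, pointing to its -y. 1.57 (hard stop): square across it, pointing to its +x, 2.5 mm behind a row that is home. Starts at -0.35 to 0; stays where left; 1.7 N at the post turns it.
- retainer_pivot (a point): Point on the arm's pivot axis, 23 mm above the bench: rail x = -56 mm, y = 9.5 mm.
- retainer_post (a point): Centre of the upright black finger post on the arm, 11 mm in diameter, 60 mm from the pivot axis, from 28 to 62 mm above the bench; this point is 45 mm above the bench. Push the arm from its outer side (the side away from the rail).
- spare_rack: A fifth rack with only two vials, standing loose on the bench beyond the rail (its +x side), its long side along it; leave alone. Origin: centre of its underside.
- loose_vial: Small white vial, 15 mm in diameter, 30 mm tall, standing on the bench beyond the rail. Leave alone. Origin: centre of its underside.
- forceps: Steel forceps, 15 x 130 x 6 mm, lying on the bench on the robot's side of the rail, near the stop end. Leave alone. Origin: centre of its underside.
- marker: Marker pen, 13 x 139 x 14 mm, lying to the right of the rail. Leave alone. Origin: centre of its underside.
- film_box: Small carton, 52 x 105 x 52 mm, in front of the microwave oven's right half. Leave alone. Origin: centre of its underside.
- cream_jar: Screw-lid jar, 77 mm in diameter, 91 mm high, between the balance (left of the stop end, 142 mm high with the box on it) and the microwave oven (252 mm high, its front beyond the rail at world x of about 0.58 to 0.62: keep elbow and wrist clear of it). Leave alone. Origin: centre of its underside.

How it is judged:
On the way, in this order (a step that is already met when the one before it is completed fails the run):
1. the row of four racks is home against the end stop (y of rack_1 in the frame of rail above 0.097 m and y of rack_2 in the frame of rail above 0.073 m and y of rack_3 in the frame of rail above 0.049 m and y of rack_4 in the frame of rail above 0.025 m), for 0.2 s.
2. the retaining arm is fully across the rail behind the last rack (value of joint retainer above 1.48 rad), for 0.2 s.
At the end, for the whole second after the job is handed in: All four racks stand on the rail at rest within 3 mm of home (front rack on the end stop, the others touching behind it), upright, and the retaining arm is across the rail (joint above 1.48 rad of 1.57) (all of step 1 and value of joint retainer above 1.48 rad and linear speed of each of rack_1, rack_2, rack_3, rack_4 below 0.02 m/s and height (world z) of each of rack_1, rack_2, rack_3, rack_4 below 0.01 m and angle between each of rack_1, rack_2, rack_3, rack_4's own z axis and vertical below 0.1 rad).
It fails at once if a rack is lifted by more than 8 mm or tipped (height (world z) of any of rack_1, rack_2, rack_3, rack_4 above 0.014 m or angle between any of rack_1, rack_2, rack_3, rack_4's own z axis and vertical above 0.25 rad).
It fails at once if the robot pushes on a rack other than the rearmost (contact force between any of the fingers, the arm and rack_1 above 1 N or contact force between any of the fingers, the arm and rack_2 above 1 N or contact force between any of the fingers, the arm and rack_3 above 1 N).
It fails at once if the row comes apart by more than 8 mm (horizontal distance between rack_1 and rack_2 above 0.032 m or horizontal distance between rack_2 and rack_3 above 0.032 m or horizontal distance between rack_3 and rack_4 above 0.032 m).
It fails at once if another thing on the bench is moved by more than 20 mm (distance of any of spare_rack, loose_vial, forceps, marker, film_box, cream_jar from where it was at the start of the episode above 0.02 m).
It also fails if it takes over 61 s, if anything falls off the work surface, if the arm or the gripper's body presses on something with over 40 N, if the wrist force passes 120 N, or if a joint passes its speed limit or range.

### The arm

A 7-joint arm with a two-finger parallel gripper is mounted at the origin on a cart in front of the work surface, level with it; the furniture and walls round the work are solid. World frame = base frame: x ahead of the robot, y to its left, z up, the work surface at z = 0. Lengths are in m, angles in rad, forces in N, time in s.
With the tool pointing down it reaches from about 0.4 to 0.85 m from the base axis. Payload 10.4 kg.
Tool frame: the origin (TCP) lies at the very end of the fingers, on their centre line; the grasp point (between the pads) lies 19 mm behind it; z points along the fingers, x is the direction in which the jaws open and shut, and the axes are right-handed (so a half turn about z gives the same grasp; the last joint's range is limited). The gripper opens to 87 mm and grips with 3 to 60 N. Pads are 19 mm wide; open, the fingers measure 117 mm over their backs; the gripper's body (75 mm by 190 mm) begins 51 mm behind the grasp point.
Start: joints at [-1.145, 0.332, -0.065, 1.46, 0.022, 1.35, -0.088], TCP at [0.271, 0.563, 0.223] pointing down, gripper open.
Joint ranges: [-2.6, 2.6], [-0.5, 2.12], [-1.47, 1.34], [0.16, 2.42], [-1.27, 4.41], [0.06, 2.06], [-2.6, 2.6]. Speed limits (rad/s): [2.22, 2.22, 2.79, 2.79, 3.14, 3.14, 3.14].

### API

Orientations are given as a rotation vector (axis times angle).
In Python, from workcell import arm, get_image, get_calibration gives the robot as it stands.
- The arm moves only by the shell command python3 -m inch 'ROWS' [OPENING] [FORCE]. ROWS is JSON, a list of rows, each a list of 4 numbers: the shift along the tool's x, y, z in m, then the turn about the tool's z in rad. In form: [[tx, ty, tz, turn], ...]. A call has 1 to 20 rows; each row is the pose to reach, as a shift and turn from the pose commanded when the call began, along the tool's axes at that moment; what a row does not reach only later rows make up. A row lasts 1/8 s, in which the tool goes at most 62.5 mm and 10.7 degrees, less where a joint would pass 70% of its speed; a pose out of reach is approached as far as the arm can. A call with a gripper value outside its range is refused whole. OPENING is the gripper command: -1 is shut, 1 is fully open, values between are in proportion, set as the call begins (- or left out, the last holds). The fingers move at their own pace and stop on an object; FORCE is the grip in N (left out, the last holds). Time passes only in rows, so rows that repeat a pose let the fingers close. It gives the time, the measured TCP pose, the force and the opening at its end, in the units of the state.
- arm.sense(): the state, without advancing time (a new reading comes with each control period).
- get_image(name): name is "scene" or "top"; returns the picture (480x640x3 uint8, red, green, blue); there is no depth.
- get_calibration(name): a dict with "fx", "fy", "cx", "cy" (pixels), "position" and "orientation" of the camera in the world. Camera axes: x right, y down, z forward; pixel columns grow to the right and rows downward; lengths in m; the calibration is good to about 2 mm. A picture is of the moment at which its call begins. get_calibration takes no time and is no camera call.
- arm.close_job(): hands the job in, once; it reports no verdict.
The state is a dict: "t": time; "qpos": joint angles; "qd": joint speeds; "effort": joint torques, N m; "tcp_pos": TCP position; "orientation": TCP orientation; "ft_force": force on the tool from outside, world axes, zero at the start; "ft_torque": the same for the moment, N m; "opening": opening from 0.0 (shut) to 1.0 (fully open).
Only numpy, scipy, OpenCV 4.12 (cv2) and the standard library are available. Lean on these libraries where they do the work, as an engineer would, in place of code of your own. Each camera call takes 0.05 s, during which the arm holds its last target.

## Working session

There is one attempt and no reset: what is moved stays moved. The work goes in short steps, Python scripts to look and compute and a shell command to move; the robot and the scene stay as the last step left them, time stands still between calls to the robot, and variables do not carry over. Pictures are saved under pics/ and viewed, and the job is handed in when it is done.

```bash
mkdir -p pics; ls
python3 - <<'E'
from workcell import arm,get_image,get_calibration
import cv2
for n in("scene","top"):
    cv2.imwrite(f"pics/{n}0.png",get_image(n)[:,:,::-1]); print(n,get_calibration(n))
print(arm.sense())
E
```

```text
pics
scene {'fx': 490.1422414059735, 'fy': 490.1422414059735, 'cx': 315.628396612455, 'cy': 238.93192611957204, 'position': array([-0.32924017, -0.85074607,  0.50277844]), 'orientation': array([-1.79494826,  0.98247834, -0.6616787 ])}
top {'fx': 581.2316376518698, 'fy': 581.2316376518698, 'cx': 315.313968515954, 'cy': 233.13365533974397, 'position': array([ 0.37461105, -0.3299702 ,  1.29994608]), 'orientation': array([-2.13584753,  2.19573999, -0.10732976])}
{'t': 0.1, 'qpos': array([-1.14459004,  0.33280844, -0.06473328,  1.46084007,  0.02162677,
        1.34988295, -0.08855085]), 'qd': array([ 1.22873084e-03, -1.44535696e-03,  1.30966423e-03, -2.23597745e-04,
       -5.84022852e-04,  1.84472454e-05,  1.30007796e-03]), 'effort': array([ 1.87975682e-03, -6.24549222e+01,  2.49238493e-02, -3.90715563e+01,
       -6.14096015e-02,  3.66407388e-02,  8.18031253e-05]), 'tcp_pos': array([0.27102929, 0.56280659, 0.22184197]), 'orientation': array([ 2.65945494e+00,  1.67104259e+00, -1.59051688e-03]), 'ft_force': array([ 1.23061472, -0.03788836,  0.73340046]), 'ft_torque': array([-0.04458819,  0.00689227,  0.07236817]), 'opening': 0.9992258047627242}
```

View pics/scene0.png

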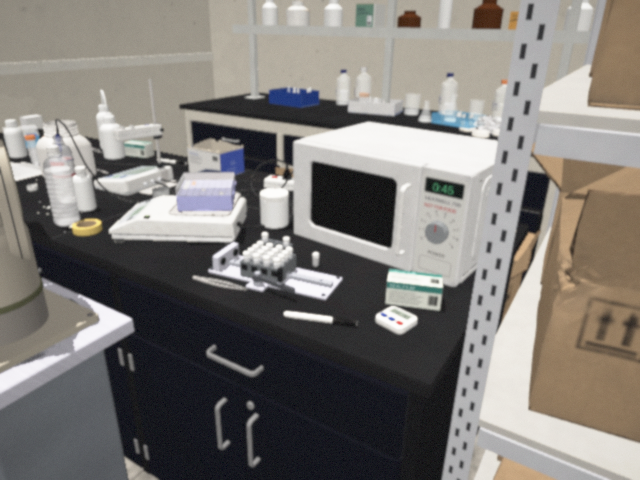

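View pics/top0.png

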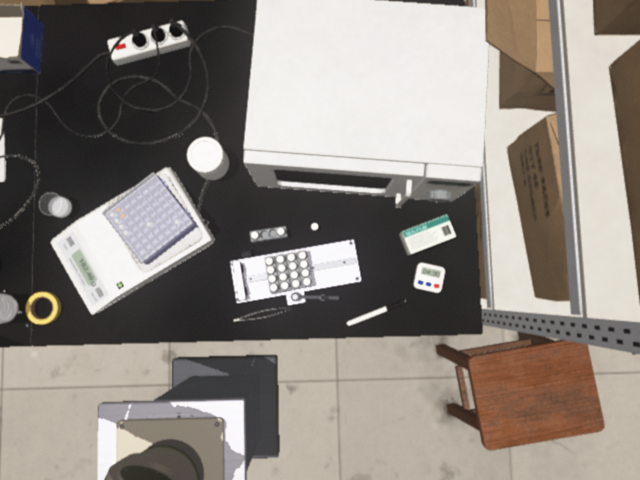

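The top view shows the rail at px (230–360, 240–302) with the stop at its left end, the row at (265–315, 250–293), and the retainer pivot near (296, 297) with its arm pointing right. I'll enlarge this area.

Run:
```python
import cv2
a=cv2.imread("pics/top0.png")[210:335,215:375]
cv2.imwrite("pics/topz.png",cv2.resize(a,None,fx=5,fy=4.8,interpolation=cv2.INTER_CUBIC))
a=cv2.imread("pics/scene0.png")[220:340,180:360]
cv2.imwrite("pics/scz.png",cv2.resize(a,None,fx=4.4,fy=4.4,interpolation=cv2.INTER_CUBIC))
```

```text
(no output)
```

View pics/topz.png

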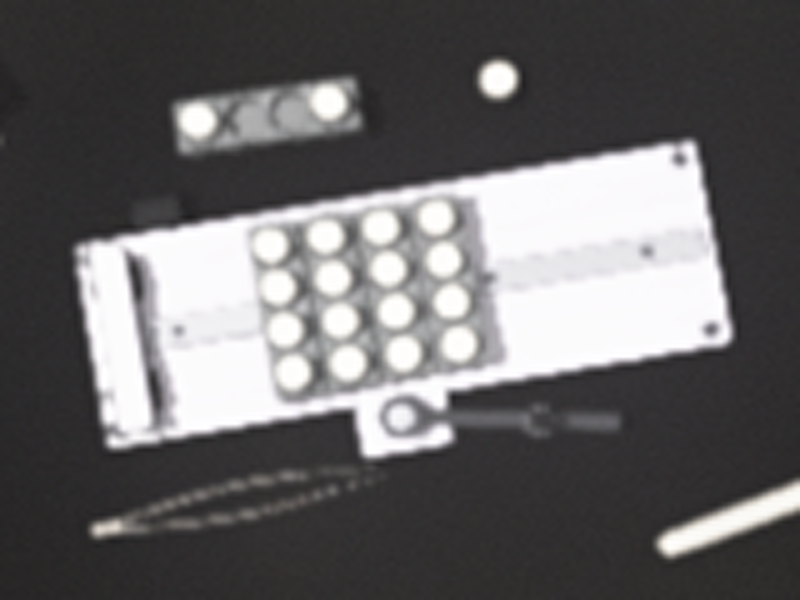

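View pics/scz.png

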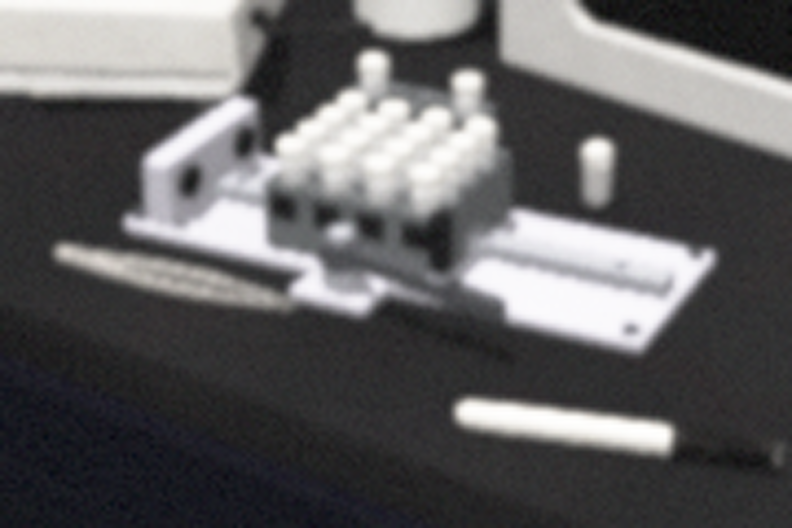

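```bash
cat > h.py <<'E'
import numpy as np,cv2
from scipy.spatial.transform import Rotation as R
from workcell import arm,get_image,get_calibration
def ray(n,u,v,z):
    c=get_calibration(n);d=R.from_rotvec(c["orientation"]).apply([(u-c["cx"])/c["fx"],(v-c["cy"])/c["fy"],1.0]);p=np.array(c["position"])
    return p+d*(z-p[2])/d[2]
def proj(n,P):
    c=get_calibration(n);q=R.from_rotvec(c["orientation"]).inv().apply(np.array(P)-c["position"]);return q[...,0]/q[...,2]*c["fx"]+c["cx"],q[...,1]/q[...,2]*c["fy"]+c["cy"]
E
python3 - <<'E'
from h import *
tz=lambda x,y:((x+.5)/5-.5+215,(y+.5)/4.8-.5+210)
C=[ray("top",*tz(x,y),.006)[:2] for x,y in[(696,142),(732,344),(108,447),(76,246)]]
C=np.array(C);print(C)
for i in range(4):print(np.linalg.norm(C[i]-C[(i+1)%4]))
# mask-based plate
g=cv2.imread("pics/top0.png",0)[232:312,222:370]
m=(g>110).astype(np.uint8);m=cv2.morphologyEx(m,cv2.MORPH_CLOSE,np.ones((5,5)));
cs=max(cv2.findContours(m,cv2.RETR_EXTERNAL,cv2.CHAIN_APPROX_NONE)[0],key=cv2.contourArea)[:,0]+[222,232]
P=np.array([ray("top",u,v,.006)[:2] for u,v in cs])
yd=(C[3]-C[0]+C[2]-C[1]);yd/=np.linalg.norm(yd)
for it in range(4):
    xd=np.array([yd[1],-yd[0]])
    s=P@yd;t=P@xd
    far=t>t.max()-.006; k=far&(s<np.percentile(s,90)-.03)&(s>s.min()+.02)
    a=np.polyfit(s[k],t[k],1);print("far",a)
    yd=yd+a[0]*xd;yd/=np.linalg.norm(yd)
xd=np.array([yd[1],-yd[0]]);s=P@yd;t=P@xd
tf=np.median(t[k]); 
e=np.median(s[(t<tf-.01)&(t>tf-.085)&(s<s.min()+.006)])
near=(s<e+.09)&(s>e+.01)&(t<tf-.07);tn=np.median(t[near])
print("width",tf-tn,"yaw",np.arctan2(-yd[0],yd[1]))
O=xd*(tf+tn)/2+yd*(e+.14);print("O",O,"yd",yd,"xd",xd)
print("left end rail corners",(C-O)@yd,(C-O)@xd)
rail=lambda u,v,z:((ray("top",u,v,z)[:2]-O)@xd,(ray("top",u,v,z)[:2]-O)@yd)
for c in [(272,246),(437,217),(460,344),(295,373),(326,238),(382,227)]:print("cap",rail(*tz(*c),.060))
for c,z in [((404,415),.029),((542,421),.062),((620,422),.029),((498,78),.03)]:print(c,rail(*tz(*c),z))
print("plate holes",[rail(*tz(*c),.006) for c in[(680,159),(711,329)]])
E
```

```text
[[ 0.493253   -0.41144796]
 [ 0.39911438 -0.42420212]
 [ 0.35939636 -0.14662884]
 [ 0.45248269 -0.13358447]]
0.09499866753472008
0.280400513981327
0.0939958537438606
0.2808386328993105
far [-0.0018013   0.42896015]
far [-1.78130814e-07  4.28959388e-01]
far [-1.76161133e-11  4.28959388e-01]
far [-1.92792782e-15  4.28959388e-01]
width 0.09521951312897842 yaw 0.14570971869315763
O [ 0.42640721 -0.27924072] yd [-0.14519466  0.98940311] xd [0.98940311 0.14519466]
left end rail corners [-0.14051191 -0.13946248  0.14093623  0.14032673] [ 0.04694164 -0.04805123 -0.04704621  0.04694767]
cap (np.float64(0.028088807316192847), np.float64(0.050166692600622224))
cap (np.float64(0.028658462472184336), np.float64(-0.021445859478606787))
cap (np.float64(-0.02856573669076244), np.float64(-0.021511536207758482))
cap (np.float64(-0.029090978876951626), np.float64(0.04976196317621776))
cap (np.float64(0.027620467430387895), np.float64(0.026851586415508562))
cap (np.float64(0.028322067893718154), np.float64(0.0024615941572195417))
(404, 415) (np.float64(-0.055208305738007876), np.float64(0.008481117851151429))
(542, 421) (np.float64(-0.06795088983914918), np.float64(-0.04997059594360071))
(620, 422) (np.float64(-0.07447799151154247), np.float64(-0.08347647447666098))
(498, 78) (np.float64(0.08900435196309878), np.float64(-0.058204666107493294))
plate holes [(np.float64(0.04035924709043043), np.float64(-0.13205305854317984)), (np.float64(-0.03964514459694466), np.float64(-0.13153024290087678))]
```

Rail pose found: origin about (0.426, -0.279), yaw about 0.145. The plate measures 280×95 mm, which confirms it. rack_1 is at rail y ≈ 50 mm, so there is about 50 mm to go. The retainer is at about -0.2 rad. Next is a helper to convert targets into tool rows.

```bash
cat >> h.py <<'E'
O=np.array([.4262,-.2793]);YAW=.1447
xd=np.array([np.cos(YAW),np.sin(YAW)]);yd=np.array([-np.sin(YAW),np.cos(YAW)])
def W(rx,ry,z): return np.array([*(O+rx*xd+ry*yd),z])
def toR(p): p=np.array(p);return (p[:2]-O)@xd,(p[:2]-O)@yd
def rows(targets):
    "targets: (world xyz, yaw of tool x in rad) -> rows, relative to the measured pose"
    s=arm.sense();M=R.from_rotvec(s["orientation"]).as_matrix();y0=np.arctan2(M[1,0],M[0,0])
    print("t",round(s["t"],2),"tcp",np.round(s["tcp_pos"],4),"rail",np.round(toR(s["tcp_pos"]),4),"yaw",round(y0,4),"tilt",round(np.arccos(-M[2,2]),4),"F",np.round(s["ft_force"],1),"op",round(s["opening"],2))
    for P,y in targets:
        d=M.T@(np.array(P)-s["tcp_pos"]);t=(y0-y+np.pi)%(2*np.pi)-np.pi
        print(np.round(d,4).tolist(),round(t,4))
E
python3 - <<'E'
from h import *
rows([([.46,.05,.22],YAW+.3),(W(0,-.075,.2),YAW)])
E
```

```text
t 0.1 tcp [0.271  0.5628 0.2218] rail [-0.0321  0.8557] yaw 1.122 tilt 0.0012 F [ 1.2 -0.   0.7] op 1.0
[-0.38, 0.3928, 0.0023] 0.6773
[-0.7535, 0.5471, 0.0228] 0.9773
```

```bash
python3 -m inch '[[-0.1,0.1,0,0.1],[-0.38,0.393,0,0.68],[-0.38,0.393,0,0.68],[-0.38,0.393,0,0.68],[-0.38,0.393,0,0.68],[-0.38,0.393,0,0.68],[-0.38,0.393,0,0.68],[-0.38,0.393,0,0.68],[-0.38,0.393,0,0.68],[-0.38,0.393,0,0.68],[-0.754,0.547,0.02,0.977],[-0.754,0.547,0.02,0.977],[-0.754,0.547,0.02,0.977],[-0.754,0.547,0.02,0.977],[-0.754,0.547,0.02,0.977],[-0.754,0.547,0.02,0.977],[-0.754,0.547,0.02,0.977],[-0.754,0.547,0.02,0.977],[-0.754,0.547,0.02,0.977],[-0.754,0.547,0.02,0.977]]' -1 20
python3 - <<'E'
from h import *
rows([(W(0,-.07,.2),YAW),(W(0,-.07,.024),YAW)])
cv2.imwrite("pics/top1.png",get_image("top")[:,:,::-1])
E
```

```text
t: 2.6
tcp_pos: [0.4377, -0.3518, 0.2025]
orientation: [-3.132, -0.231, -0.001]
ft_force: [-0.2, 0.1, 0.4]
opening: 0.004
t 2.6 tcp [ 0.4377 -0.3518  0.2025] rail [ 0.0009 -0.0734] yaw 0.1474 tilt 0.0012 F [-0.2  0.1  0.4] op 0.0
[-0.0009, -0.0034, 0.0025] 0.0027
[-0.001, -0.0033, 0.1785] 0.0027
```

View pics/top1.png

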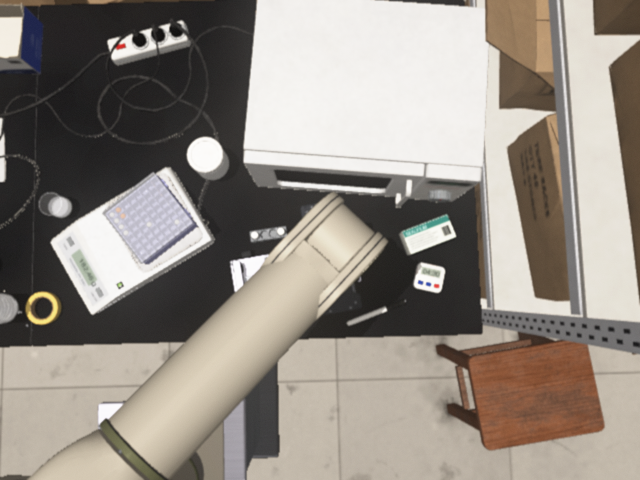

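Run:
```python
from h import *
for z in(.3,.4,.5):print(z,ray("top",338,196,z),ray("top",385,240,z))
print(ray("top",250,188,.0),ray("top",480,207,.0),ray("top",246,150,.252),ray("top",480,165,.252))
cv2.imwrite("pics/sc1.png",get_image("scene")[:,:,::-1])
```

```text
0.3 [ 0.54252616 -0.36803169  0.3       ] [ 0.46338615 -0.44670651  0.3       ]
0.4 [ 0.52573374 -0.36422534  0.4       ] [ 0.45450816 -0.43503225  0.4       ]
0.5 [ 0.50894132 -0.36041898  0.5       ] [ 0.44563017 -0.42335799  0.5       ]
[ 0.61692117 -0.18052488  0.        ] [ 0.55872841 -0.69871453  0.        ] [ 0.64107832 -0.2032422   0.252     ] [ 0.6006601  -0.63162785  0.252     ]
```

View pics/sc1.png

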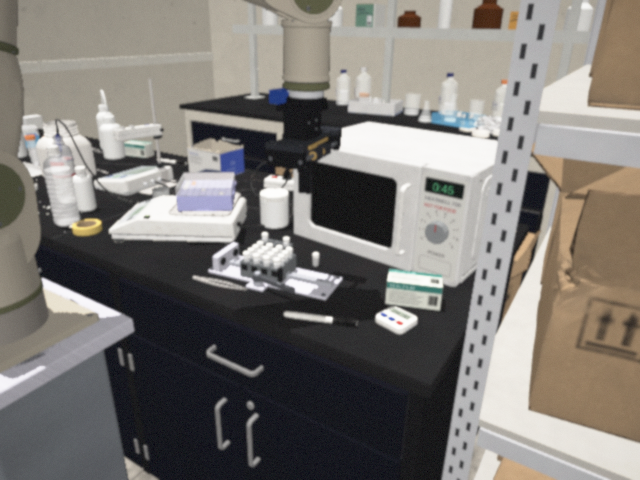

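Both views show the hand above the rail behind the row, with the wrist's front at x ≈ 0.53, clear of the oven at about 0.6. I'll descend behind rack_4.

```bash
python3 -m inch '[[-0.001,0.003,0.05,0.003],[-0.001,0.003,0.1,0.003],[-0.001,0.003,0.14,0.003],[-0.001,0.003,0.16,0.003],[-0.001,0.003,0.176,0.003],[-0.001,0.003,0.176,0.003],[-0.001,0.003,0.176,0.003]]'
python3 - <<'E'
from h import *
rows([(W(0,-.04,.026),YAW),(W(0,.0065,.026),YAW)])
cv2.imwrite("pics/sc2.png",cv2.resize(get_image("scene")[200:340,180:360,::-1],None,fx=4,fy=4,interpolation=2))
E
```

```text
t: 3.58
tcp_pos: [0.437, -0.3572, 0.0277]
orientation: [3.133, 0.223, 0.002]
ft_force: [-0.1, 0.2, 1.0]
opening: 0.006
t 3.58 tcp [ 0.437  -0.3572  0.0277] rail [-0.0005 -0.0786] yaw 0.1421 tilt 0.0018 F [-0.1  0.2  1. ] op 0.01
[0.0004, -0.0386, 0.0016] -0.0026
[0.0003, -0.0851, 0.0016] -0.0026
```

View pics/sc2.png

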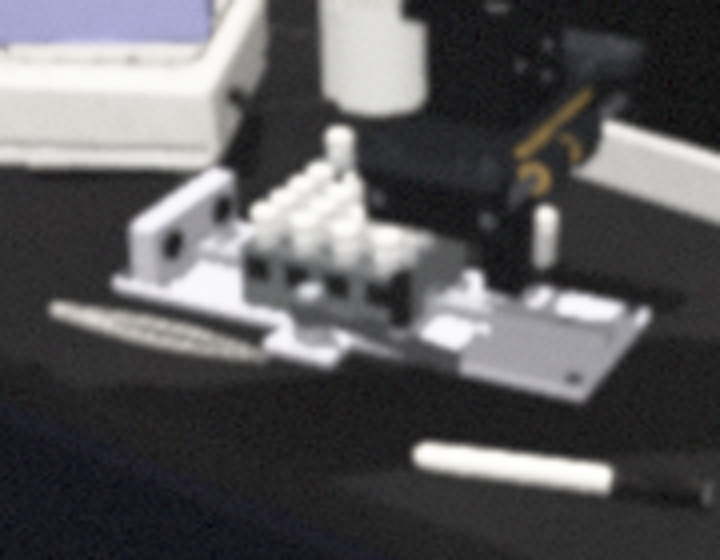

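Hand is down behind the row with nothing touched. Now the approach and a slow push towards -tool y.

```bash
python3 -m inch '[[0.0005,-0.02,0.001,-0.002],[0.0005,-0.03,0.001,-0.002],[0.0005,-0.033,0.001,-0.002],[0.0005,-0.036,0.001,-0.002],[0.0005,-0.039,0.001,-0.002],[0.0005,-0.042,0.001,-0.002],[0.0005,-0.046,0.001,-0.002],[0.0005,-0.05,0.001,-0.002],[0.0005,-0.054,0.001,-0.002],[0.0005,-0.058,0.001,-0.002],[0.0005,-0.062,0.001,-0.002],[0.0005,-0.066,0.001,-0.002],[0.0005,-0.07,0.001,-0.002],[0.0005,-0.073,0.001,-0.002],[0.0005,-0.075,0.001,-0.002],[0.0005,-0.075,0.001,-0.002]]'
python3 - <<'E'
from h import *
rows([(W(0,.0065,.026),YAW)])
cv2.imwrite("pics/sc3.png",cv2.resize(get_image("scene")[200:340,180:360,::-1],None,fx=4,fy=4,interpolation=2))
E
```

```text
t: 5.62
tcp_pos: [0.4261, -0.2818, 0.0254]
orientation: [-3.133, -0.226, 0.0]
ft_force: [1.7, -3.0, 2.2]
opening: 0.007
t 5.62 tcp [ 0.4261 -0.2818  0.0254] rail [-0.0004 -0.0025] yaw 0.1443 tilt 0.0007 F [ 1.7 -3.   2.2] op 0.01
[0.0004, -0.009, -0.0006] -0.0004
```

View pics/sc3.png

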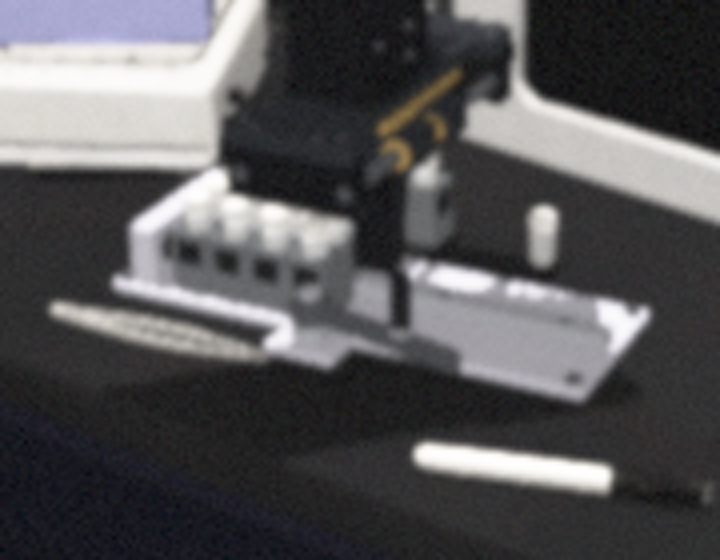

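The row has moved as one and is about 9 mm short of the stop. I'll continue in fine steps and watch the force.

```bash
python3 -m inch '[[0,-0.003,0,0],[0,-0.005,0,0],[0,-0.006,0,0],[0,-0.007,0,0],[0,-0.007,0,0]]'; python3 -m inch '[[0,-0.001,0,0],[0,-0.001,0,0]]';python3 -m inch '[[0,-0.001,0,0],[0,-0.001,0,0]]'; python3 -c "
from h import *
rows([(W(0,.0065,.026),YAW)])"
```

```text
t: 6.3
tcp_pos: [0.425, -0.275, 0.0254]
orientation: [-3.133, -0.226, 0.001]
ft_force: [0.5, -1.7, 0.0]
opening: 0.006
t: 6.55
tcp_pos: [0.4252, -0.2748, 0.0255]
orientation: [3.133, 0.226, 0.001]
ft_force: [0.9, -5.5, -1.7]
opening: 0.005
t: 6.8
tcp_pos: [0.4253, -0.2747, 0.0258]
orientation: [3.131, 0.225, 0.002]
ft_force: [1.8, -8.3, -3.4]
opening: 0.003
t 6.8 tcp [ 0.4253 -0.2747  0.0258] rail [-0.0002  0.0047] yaw 0.1434 tilt 0.0026 F [ 1.8 -8.3 -3.4] op 0.0
[0.0002, -0.0018, -0.0002] -0.0013
```

```bash
python3 -m inch '[[0,-0.001,0,0],[0,-0.002,0,0],[0,-0.002,0,0],[0,-0.002,0,0]]'; python3 -c "
from h import *
rows([(W(0,-.025,.026),YAW)])
cv2.imwrite('pics/sc4.png',cv2.resize(get_image('scene')[200:340,180:360,::-1],None,fx=4,fy=4,interpolation=2))"
```

```text
t: 7.3
tcp_pos: [0.4253, -0.2746, 0.0263]
orientation: [3.129, 0.223, 0.004]
ft_force: [3.3, -15.3, -2.3]
opening: 0.004
t 7.3 tcp [ 0.4253 -0.2746  0.0263] rail [-0.0002  0.0048] yaw 0.1423 tilt 0.0057 F [  3.3 -15.3  -2.3] op 0.0
[0.0003, 0.0298, 0.0005] -0.0024
```

View pics/sc4.png

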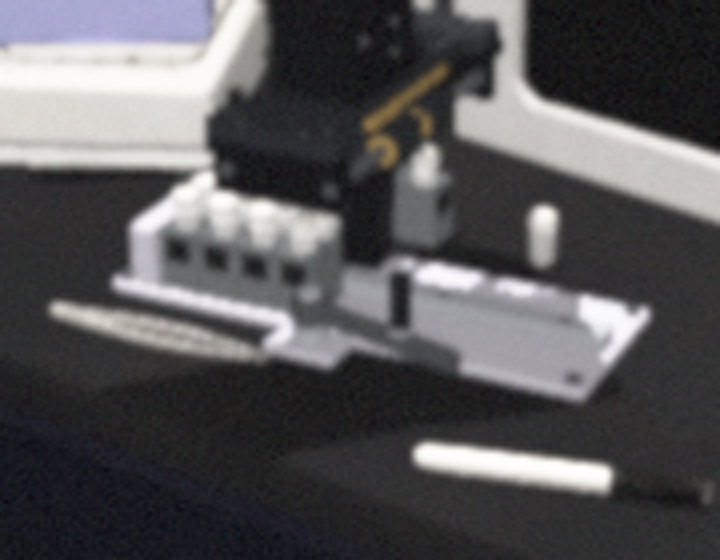

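The force rises with no further motion (15 N, travel under 0.1 mm), and the picture shows the row against the stop. Backing off and raising.

```bash
python3 -m inch '[[0,0.005,0,0],[0,0.015,0,0],[0,0.035,0,0],[0,0.04,-0.04,0],[0,0.04,-0.09,0],[0,0.04,-0.09,0]]'; python3 -c "
from h import *
th=-.2
rows([(W(-.094,-.044,.11),YAW-np.pi/2+th),(W(-.094,-.044,.036),YAW-np.pi/2+th)])
cv2.imwrite('pics/top5.png',get_image('top')[:,:,::-1])
cv2.imwrite('pics/sc5.png',cv2.resize(get_image('scene')[200:340,180:360,::-1],None,fx=4,fy=4,interpolation=2))"
```

```text
t: 8.1
tcp_pos: [0.432, -0.3123, 0.1186]
orientation: [3.132, 0.226, 0.007]
ft_force: [0.1, 0.4, -0.6]
opening: 0.007
t 8.1 tcp [ 0.432  -0.3123  0.1186] rail [ 0.0009 -0.0334] yaw 0.1439 tilt 0.0049 F [ 0.1  0.4 -0.6] op 0.01
[-0.095, 0.0106, 0.0081] 1.77
[-0.0953, 0.0105, 0.0821] 1.77
```

View pics/sc5.png

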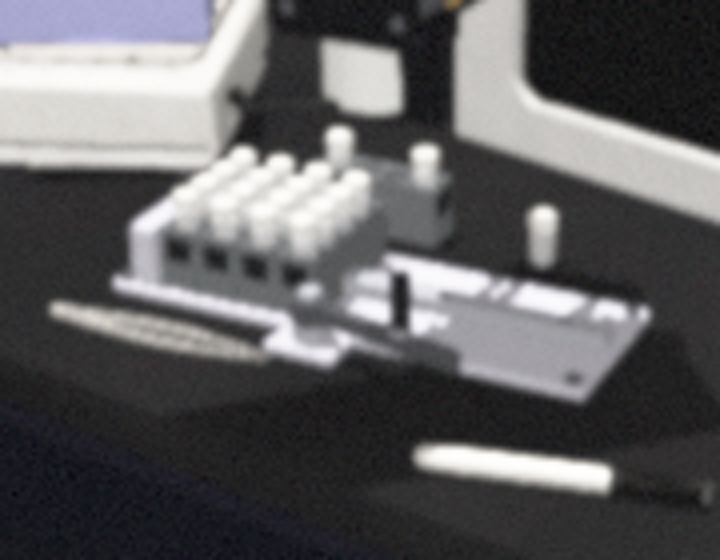

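Racks are home and stayed put; the post is visible at crop px (400, 300). I'll check its estimate while moving.

```bash
python3 -c "
from h import *
u,v=proj('scene',W(-.0678,-.0493,.045)); print((u-180)*4,(v-200)*4)
for th in(-.3,-.1): 
  u,v=proj('scene',W(-.056+.06*np.sin(th),.0095-.06*np.cos(th),.045)); print(th,(u-180)*4,(v-200)*4)"
python3 -m inch '[[-0.05,0.005,0,0.18],[-0.095,0.011,0,0.36],[-0.095,0.011,0,0.54],[-0.095,0.011,0,0.72],[-0.095,0.011,0,0.9],[-0.095,0.011,0,1.08],[-0.095,0.011,0,1.26],[-0.095,0.011,0,1.44],[-0.095,0.011,0,1.62],[-0.095,0.011,0,1.77],[-0.095,0.011,0,1.77],[-0.095,0.011,0,1.77]]'
python3 -c "
from h import *
th=-.2
rows([(W(-.094,-.044,.036),YAW-np.pi/2+th)])
cv2.imwrite('pics/sc6.png',cv2.resize(get_image('scene')[200:340,180:360,::-1],None,fx=4,fy=4,interpolation=2))"
```

```text
395.6940141274863 301.9134650061533
-0.3 387.4390599913704 306.4078918084763
-0.1 402.7268557970499 297.32933733835466
t: 9.7
tcp_pos: [0.3376, -0.3353, 0.115]
orientation: [2.163, -2.278, -0.002]
ft_force: [-0.5, 0.9, 0.5]
opening: 0.005
t 9.7 tcp [ 0.3376 -0.3353  0.115 ] rail [-0.0958 -0.0426] yaw -1.6226 tilt 0.0011 F [-0.5  0.9  0.5] op 0.0
[0.0011, -0.0021, 0.079] 0.0035
```

View pics/sc6.png

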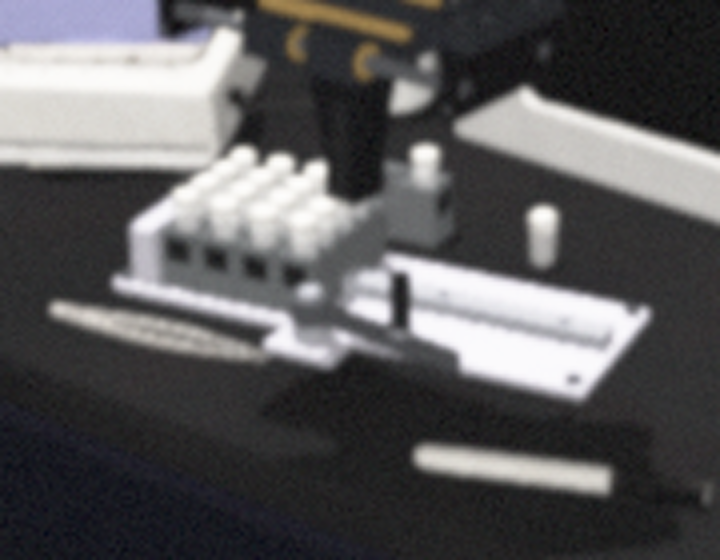

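```bash
python3 -m inch '[[0,0,0.03,0],[0,0,0.055,0],[0,0,0.07,0],[0.001,-0.001,0.079,0],[0.001,-0.001,0.079,0],[0.001,-0.001,0.079,0]]'
python3 -c "
from h import *
T=[]
for th in np.arange(-.2,1.61,.12):
  P=np.array([-.056+.06*np.sin(th),.0095-.06*np.cos(th)])-.0145*np.array([np.cos(th),np.sin(th)])
  T.append((W(*P,.036),YAW-np.pi/2+th))
rows(T)
cv2.imwrite('pics/sc7.png',cv2.resize(get_image('scene')[200:340,180:360,::-1],None,fx=4,fy=4,interpolation=2))"
```

```text
t: 10.5
tcp_pos: [0.3393, -0.3369, 0.0371]
orientation: [-2.159, 2.281, -0.001]
ft_force: [-0.8, -0.4, 0.2]
opening: 0.003
t 10.5 tcp [ 0.3393 -0.3369  0.0371] rail [-0.0943 -0.0445] yaw -1.6258 tilt 0.001 F [-0.8 -0.4  0.2] op 0.0
[-0.0005, -0.0123, 0.0011] 0.0003
[0.0008, -0.0196, 0.0012] -0.1197
[0.0012, -0.027, 0.0012] -0.2397
[0.0007, -0.0344, 0.0012] -0.3597
[-0.0006, -0.0417, 0.0012] -0.4797
[-0.0028, -0.0488, 0.0012] -0.5997
[-0.0058, -0.0555, 0.0012] -0.7197
[-0.0097, -0.0619, 0.0012] -0.8397
[-0.0142, -0.0677, 0.0012] -0.9597
[-0.0194, -0.0729, 0.0012] -1.0797
[-0.0252, -0.0775, 0.0012] -1.1997
[-0.0316, -0.0814, 0.0012] -1.3197
[-0.0383, -0.0845, 0.0012] -1.4397
[-0.0454, -0.0867, 0.0012] -1.5597
[-0.0526, -0.0881, 0.0012] -1.6797
[-0.06, -0.0886, 0.0012] -1.7997
```

View pics/sc7.png

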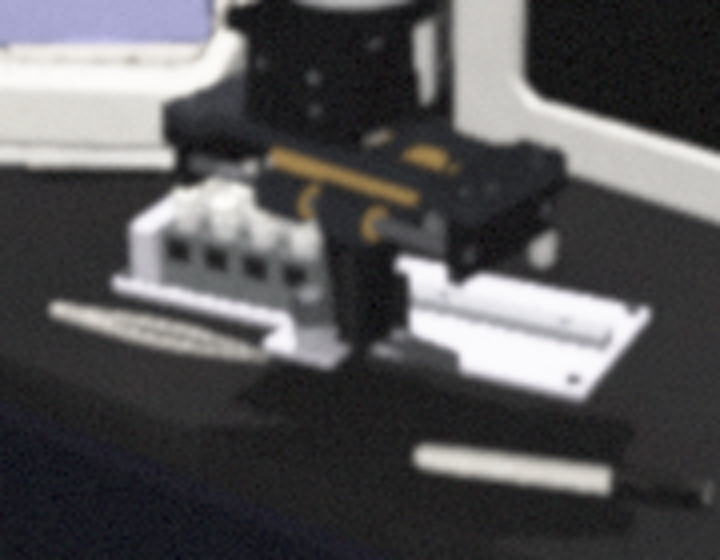

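The fingers stand on the outer side of the post, above the bar. Swinging along the arc, first half.

```bash
python3 -m inch '[[0,-0.008,0.001,0],[0,-0.0123,0.001,0],[0.001,-0.02,0.001,-0.12],[0.001,-0.027,0.001,-0.24],[0.001,-0.034,0.001,-0.36],[-0.001,-0.042,0.001,-0.48],[-0.003,-0.049,0.001,-0.6],[-0.006,-0.0555,0.001,-0.72],[-0.01,-0.062,0.001,-0.84],[-0.014,-0.068,0.001,-0.96],[-0.014,-0.068,0.001,-0.96]]'
python3 -c "
from h import *
T=[]
for th in [.9,1.0,1.1,1.2,1.3,1.4,1.5,1.57,1.6]:
  P=np.array([-.056+.06*np.sin(th),.0095-.06*np.cos(th)])-.0145*np.array([np.cos(th),np.sin(th)])
  T.append((W(*P,.036),YAW-np.pi/2+th))
rows(T)
cv2.imwrite('pics/sc8.png',cv2.resize(get_image('scene')[200:340,180:360,::-1],None,fx=4,fy=4,interpolation=2))"
```

```text
t: 11.92
tcp_pos: [0.408, -0.3262, 0.0355]
orientation: [-2.969, 1.027, -0.0]
ft_force: [-0.1, -0.0, 0.4]
opening: 0.006
t 11.93 tcp [ 0.408  -0.3262  0.0355] rail [-0.0247 -0.0438] yaw -0.666 tilt 0.0003 F [-0.1 -0.   0.4] op 0.01
[0.0013, -0.0081, -0.0005] -0.1399
[0.0016, -0.0142, -0.0005] -0.2399
[0.0012, -0.0204, -0.0005] -0.3399
[0.0003, -0.0265, -0.0005] -0.4399
[-0.0012, -0.0325, -0.0005] -0.5399
[-0.0034, -0.0383, -0.0005] -0.6399
[-0.0061, -0.0438, -0.0005] -0.7399
[-0.0083, -0.0475, -0.0005] -0.8099
[-0.0093, -0.0491, -0.0005] -0.8399
```

View pics/sc8.png

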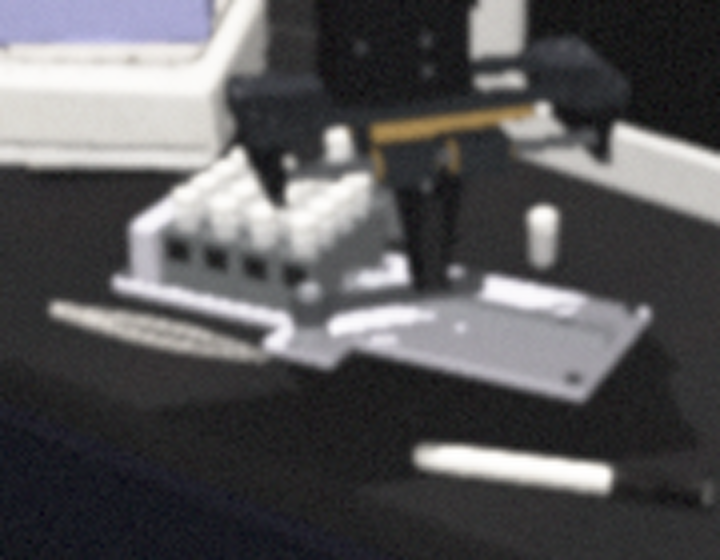

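```bash
python3 -c "
from h import *
for s in(-1,1):
  for z in(.06,.106):
    p=W(-.0247+s*.095*np.cos(.81),-.0438-s*.095*np.sin(.81),z);u,v=proj('scene',p);print(s,z,(u-180)*4,(v-200)*4)"
```

```text
-1 0.06 241.5240690140746 264.1840675388494
-1 0.106 237.15503681566975 179.8962460021187
1 0.06 597.6007020439556 213.57733009649883
1 0.106 599.9579341549688 133.3602406384332
```

Post is being followed properly (forces near zero, arm about 0.8–0.9 rad), and the gripper's overhang is clear above the caps. Second half.

```bash
python3 -m inch '[[0.001,-0.005,0,-0.08],[0.001,-0.01,0,-0.17],[0.0015,-0.0165,0,-0.28],[0.001,-0.0225,0,-0.38],[0,-0.0285,0,-0.48],[-0.002,-0.034,0,-0.57],[-0.004,-0.039,0,-0.66],[-0.006,-0.044,0,-0.74],[-0.006,-0.044,0,-0.74]]'
python3 -c "
from h import *
T=[]
for th in [1.57]:
  P=np.array([-.056+.06*np.sin(th),.0095-.06*np.cos(th)])-.0145*np.array([np.cos(th),np.sin(th)])
  T.append((W(*P,.036),YAW-np.pi/2+th))
rows(T)
cv2.imwrite('pics/sc9.png',cv2.resize(get_image('scene')[200:340,180:360,::-1],None,fx=4,fy=4,interpolation=2))"
```

```text
t: 13.1
tcp_pos: [0.4301, -0.288, 0.0355]
orientation: [-3.139, -0.113, -0.0]
ft_force: [-0.3, -1.3, -0.6]
opening: 0.001
t 13.1 tcp [ 0.4301 -0.288   0.0355] rail [ 0.0026 -0.0091] yaw 0.0717 tilt 0.0003 F [-0.3 -1.3 -0.6] op 0.0
[0.0011, -0.0042, -0.0005] -0.0723
```

View pics/sc9.png

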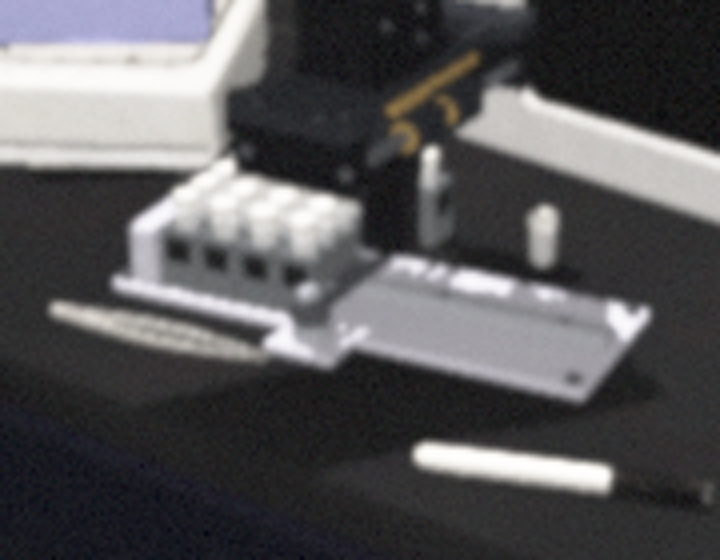

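Nearly across. Finishing to the hard stop in small steps, watching the force.

```bash
python3 -m inch '[[0.001,-0.001,0,-0.03],[0.001,-0.002,0,-0.07],[0.001,-0.003,0,-0.07],[0.001,-0.003,0,-0.07]]';python3 -m inch '[[0,-0.001,0,0],[0,-0.001,0,0]]';python3 -m inch '[[0,-0.001,0,0],[0,-0.001,0,0]]'; python3 -m inch '[[0,-0.001,0,0],[0,-0.001,0,0]]'; python3 -c "
from h import *
rows([])"
```

```text
t: 13.65
tcp_pos: [0.4309, -0.2849, 0.0355]
orientation: [-3.133, -0.225, -0.0]
ft_force: [0.1, -0.1, -0.4]
opening: 0.006
t: 13.9
tcp_pos: [0.4308, -0.2844, 0.0356]
orientation: [3.133, 0.225, 0.001]
ft_force: [1.7, -3.5, -2.8]
opening: 0.003
t: 14.15
tcp_pos: [0.4308, -0.2843, 0.0357]
orientation: [3.131, 0.225, 0.002]
ft_force: [3.5, -7.0, -3.5]
opening: 0.009
t: 14.4
tcp_pos: [0.4308, -0.2841, 0.0358]
orientation: [3.13, 0.224, 0.003]
ft_force: [4.8, -10.6, -7.1]
opening: 0.005
t 14.4 tcp [ 0.4308 -0.2841  0.0358] rail [ 0.0038 -0.0055] yaw 0.1428 tilt 0.0039 F [  4.8 -10.6  -7.1] op 0.0
```

Hard stop reached: 10.6 N with no motion, at rail y -5.5 mm as expected. Taking the hand away.

```bash
python3 -m inch '[[0,0.005,0,0],[0,0.015,0,0],[0,0.04,0,0],[0,0.05,-0.05,0],[0,0.05,-0.11,0],[0,0.05,-0.17,0],[-0.03,0.05,-0.2,0],[-0.03,0.05,-0.2,0]]'
python3 -m inch '[[0,-0.06,0,0],[0,-0.12,0,0],[0,-0.18,0,0],[0,-0.24,0,0],[0,-0.3,0,0],[0,-0.36,0,0],[0,-0.4,0,0],[0,-0.4,0,0],[0,-0.4,0,0]]'
python3 -c "
from h import *
rows([])
t=get_image('top')[:,:,::-1];s=get_image('scene')[:,:,::-1]
cv2.imwrite('pics/top10.png',cv2.resize(t[210:335,215:375],None,fx=5,fy=4.8,interpolation=2))
cv2.imwrite('pics/top10f.png',t)
cv2.imwrite('pics/sc10.png',cv2.resize(s[200:340,180:360],None,fx=4,fy=4,interpolation=2))"
```

```text
t: 15.4
tcp_pos: [0.4069, -0.3376, 0.238]
orientation: [3.133, 0.222, 0.006]
ft_force: [0.8, -1.4, -0.3]
opening: 0.003
t: 16.52
tcp_pos: [0.3503, 0.0596, 0.2348]
orientation: [3.133, 0.226, -0.003]
ft_force: [-0.1, -0.2, 0.4]
opening: 0.005
t 16.52 tcp [0.3503 0.0596 0.2348] rail [-0.0263  0.3463] yaw 0.144 tilt 0.0017 F [-0.1 -0.2  0.4] op 0.01
```

View pics/sc10.png

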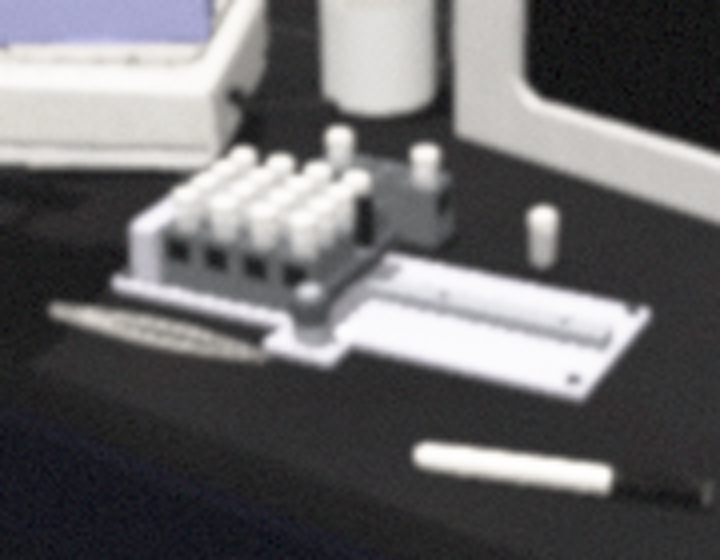

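View pics/top10.png

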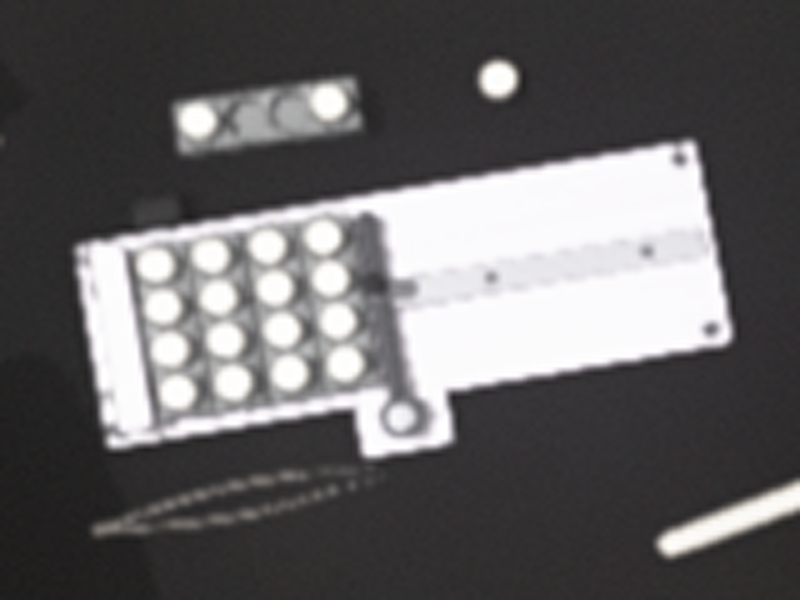

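The row sits against the stop, with caps at (155–180, 265–390) next to it. The arm is square behind the row, from (405, 415) to (368, 218), and the other items are unmoved. A quick numeric check follows, then I hand in.

```bash
python3 -c "
from h import *
f=lambda x,y,z:np.round(toR(ray('top',(x+.5)/5-.5+215,(y+.5)/4.8-.5+210,z)),4)
for c in[(155,265),(179,391),(211,256),(234,383),(268,247),(290,374),(323,238),(347,364)]:print('cap',f(*c,.06))
a=f(404,415,.029);b=f(369,218,.029);print('arm',a,b,np.arctan2(b[0]-a[0],-(b[1]-a[1])))
d=cv2.absdiff(cv2.imread('pics/top10f.png'),cv2.imread('pics/top0.png')).max(2)
print('diff spare/vial',(d[222:245,245:325]>60).sum(),'forceps/marker',(d[304:325,228:290]>60).sum(),(d[298:330,342:410]>60).sum(),'box/jar',(d[212:256,398:458]>60).sum(),(d[135:180,185:230]>60).sum())
arm.close_job()"
```

```text
cap [0.0285 0.1008]
cap [-0.0283  0.0996]
cap [0.0283 0.0766]
cap [-0.0288  0.076 ]
cap [0.0281 0.052 ]
cap [-0.029   0.0519]
cap [0.028  0.0282]
cap [-0.0288  0.0273]
arm [-0.055   0.0085] [0.0357 0.0086] 1.5718988621805694
diff spare/vial 0 forceps/marker 15 0 box/jar 0 0
the job is handed in; nothing more can be done
```

I pushed the four racks about 50 mm along the rail as one row, pressing only on the rear face of rack_4, until the front rack met the end stop. There the force rose to 15 N with no further travel. I then swung the retaining arm across by its post to its hard stop (10.6 N, no further travel) and took the hand away. I handed the job in at about 16.6 s of the 61 s allowed.

My last checks from the top camera:

| Item | Measured | Home / target |
|---|---|---|
| Racks 1 to 4, rail y | about 100, 76, 52 and 28 mm | 100, 76, 52 and 28 mm |
| Retaining arm | about 1.57 rad | above 1.48 rad |

The spare rack, loose vial, marker, carton and jar showed no change between the first and last pictures. The forceps area differed in 15 pixels. The arm's shadow now falls there and the forceps look to be in the same place, so I put it down to the shadow, but I did not measure them separately.

The one disagreement was that the fingers met the row's rear face about 1.7 mm earlier than I expected from their size. That is within what finger depth and calibration error would explain, and the last picture shows the row home.

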